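# Close the clip-lid parts case

### The arm

A 6-joint arm with a two-finger parallel gripper is mounted at the origin on the work surface. World frame = base frame: x ahead of the robot, y to its left, z up, the work surface at z = 0. Lengths are in mm, angles in rad, forces in N, time in s.
With the tool pointing down it reaches from about 275 to 825 mm from the base axis. Payload 5.2 kg.
Tool frame: the origin (TCP) lies at the very end of the fingers, on their centre line; the grasp point (between the pads) lies 19 mm behind it; z points along the fingers, y is the line along which they close (so a half turn about z gives the same grasp; the last joint's range is limited). The gripper opens to 93 mm and grips with 3 to 60 N. Pads are 15 mm wide; open, the fingers measure 128 mm over their backs; the gripper's body (75 mm by 188 mm) begins 65 mm behind the grasp point.
Start: joints at [-1.387, 0.259, 1.535, -0, 1.348, -0.203], TCP at [207.495, -509.363, 218.653] pointing down, gripper open.
Joint ranges: [-3.14, 3.14], [-0.91, 2.08], [0.19, 2.58], [-1.22, 4.36], [0.22, 2.71], [-3.12, 3.12]. Speed limits (rad/s): [2.57, 2.57, 3.14, 3.14, 3.14, 3.14].

### API

Orientations are given as [roll, pitch, yaw] about the fixed x, y, z axes, in that order (R = Rz(yaw) Ry(pitch) Rx(roll)).
In Python, from bench import robot gives the robot as it stands. The module is installed in compiled form; this text tells all that it offers. Calls block until the motion is done:
- robot.move_ptp(position, orientation): joint-space move of the TCP to a pose.
- robot.move_linear(position, ori=None, speed=150, f_stop=None): straight line of the TCP; ori=None keeps the orientation; speed is the mean speed in mm/s. With f_stop (N) it stops when the force on the tool has changed by that much, and returns True; else False.
- robot.move_j(angles): joint-space move.
- robot.move_gripper(opening): opening from 0.0 (shut) to 1.0 (fully open); the grip force is fixed at half the most; returns when the fingers have stopped.
- robot.sleep(seconds).
- robot.inverse_kinematics(position, orientation): joint angles nearest the present ones, or None.
- robot.get_image(name): name is "scene" or "top" or "wrist"; returns a dict with "img" (400x640x3 uint8, blue, green, red), "fovy" (degrees; the focal length in pixels is half the picture's height over the tangent of half this angle, whatever the lens; pixels are square), "cx", "cy" (the principal point, pixels), "eye" and "orientation" of the camera in the world. Camera axes: x right, y down, z forward; pixel columns grow to the right and rows downward; lengths in mm; the calibration is good to about 2 mm. The wrist camera is an equidistant fisheye: a pixel r from the principal point sees the ray r / f radians off the axis. A picture is of the moment at which its call begins. There is no depth.
A pose or a line that the arm cannot do raises robot.MotionError and nothing moves.
- robot.hand_in(): hands the job in; it is judged then, once.
Readings, each from a call of its own:
- robot.current_t(): time.
- robot.current_qpos(): joint angles.
- robot.current_joint_vel(): joint speeds.
- robot.current_joint_efforts(): joint torques, N m.
- robot.current_tcp_pos(): TCP position.
- robot.current_eef_rot(): TCP orientation.
- robot.current_contact_force(): force on the tool from outside, world axes, zero at the start.
- robot.current_ft_torque(): the same for the moment, N m.
- robot.current_gripper_width(): opening from 0.0 (shut) to 1.0 (fully open).
- robot.current_finger_force(): force on a finger pad.
Only numpy, scipy, OpenCV 4.12 (cv2) and the standard library are available. Lean on these libraries where they do the work, as an engineer would, in place of code of your own. Each camera call takes 0.05 s, during which the arm holds its last target. There are 200 camera calls.

### The job

Close up the blue parts case on the bench: first press its grey lid straight down until it is fully home, then fold down each of the four hinged clips around its rim and push it in until it snaps flat under the catch on the wall. Push gently, the plastic cracks under a hard push, and leave the other things on the bench where they are.

Things in the scene. Friction and masses are not known exactly. Their poses are not given: they have to be found in the camera images.
- dock: Black bench dock, fixed, 140 (x) x 190 (y) x 14 mm, holding a blue parts case, 110 (x) x 160 (y) mm, sides parallel to the dock's. Origin: centre of the dock's underside, z up. The case stands up to 6 mm off the dock's centre in x and y (not measured), wedged, so it stays there, on foam that gives 1 mm per 8 N. Lid, clips or case crack if pushed with over 16 N.
- lid (a joint): How far the case's grey lid (114 x 164 mm, flat top) stands proud of home, m: 0 is home, 3 to 6.5 mm at the start. It slides straight down under about 7 N, stays where it is left and ends on a firm stop at 0. Home, its middle panel (70 x 110 mm) is 75 mm above the bench, the rest 2 mm lower.
- clip_front (a joint): Angle, rad, of the clip mid-way on the dock's -x side: 0 home, hanging along the wall (stop), 1.57 level outward, 1.3 to 2.1 at the start. Plate 34 mm wide, 39 mm long; hinge on the lid 60 mm from the case's centre, 69 mm high. Closed, its outer face is 5 mm further out. Free to 0.2, then 5 to 11 N near its end to pass a bead; it then drops to 0 and holds. Blocked if the lid is 2 mm proud.
- clip_back (a joint): Angle, rad, of the clip mid-way on the dock's +x side: 0 home, hanging along the wall (stop), 1.57 level outward, 1.3 to 2.1 at the start. Plate 34 mm wide, 39 mm long; hinge on the lid 60 mm from the case's centre, 69 mm high. Closed, its outer face is 5 mm further out. Free to 0.2, then 5 to 11 N near its end to pass a bead; it then drops to 0 and holds. Blocked if the lid is 2 mm proud.
- clip_left (a joint): Angle, rad, of the clip mid-way on the dock's +y side: 0 home, hanging along the wall (stop), 1.57 level outward, 1.3 to 2.1 at the start. Plate 34 mm wide, 39 mm long; hinge on the lid 85 mm from the case's centre, 69 mm high. Closed, its outer face is 5 mm further out. Free to 0.2, then 5 to 11 N near its end to pass a bead; it then drops to 0 and holds. Blocked if the lid is 2 mm proud.
- clip_right (a joint): Angle, rad, of the clip mid-way on the dock's -y side: 0 home, hanging along the wall (stop), 1.57 level outward, 1.3 to 2.1 at the start. Plate 34 mm wide, 39 mm long; hinge on the lid 85 mm from the case's centre, 69 mm high. Closed, its outer face is 5 mm further out. Free to 0.2, then 5 to 11 N near its end to pass a bead; it then drops to 0 and holds. Blocked if the lid is 2 mm proud.
- tray: Bystander: loose blue divided small-parts tray, 85 x 120 x 32 mm, on the -y side of the case; origin at the centre of its underside.
- spool: Bystander: loose metal wire spool standing upright, 60 mm across, 38 mm tall, on the +y side of the case; origin at the centre of its underside.
- meter: Bystander: loose orange handheld meter lying flat, 78 x 150 x 42 mm, beyond the case; origin at the centre of its underside.
There are look-alikes about, which are no part of the job. There is more than one size of the dock; the job needs the middle-sized.

How it is judged (in metres and radians):
On the way, in this order (a step that is already met when the one before it is completed fails the run):
1. the lid is pressed home (within 1 mm) (value of joint lid below 0.001 m), for 0.2 s.
2. all four clips are snapped home (value of joint each of clip_front, clip_back, clip_left, clip_right below 0.04 rad), for 0.2 s.
At the end, for the whole second after the job is handed in: The lid is within 1 mm of home, all four clips are folded down and snapped within 0.04 rad of their stops and hold by themselves, and the bystanders are at rest (all of step 2 and value of joint lid below 0.001 m and velocity of joint each of clip_front, clip_back, clip_left, clip_right below 0.1 rad/s and linear speed of each of tray, spool, meter below 0.02 m/s); the robot touches nothing.
It fails at once if the robot pushes on the case, its lid or a clip with more than 16 N (cracked plastic) (contact force between the arm and dock above 16 N).
It fails at once if the fingers push on the case, its lid or a clip with more than 16 N (cracked plastic) (contact force between the fingers and dock above 16 N).
It fails at once if the tray is moved more than 20 mm (distance of tray from where it was at the start of the episode above 0.02 m).
It fails at once if the spool is moved more than 20 mm (distance of spool from where it was at the start of the episode above 0.02 m).
It fails at once if the meter is moved more than 20 mm (distance of meter from where it was at the start of the episode above 0.02 m).
It also fails if it takes over 72 s, if anything falls off the work surface, if the arm or the gripper's body presses on something with over 40 N, if the wrist force passes 120 N, or if a joint passes its speed limit or range.

## Working session

There is one attempt and no reset: what is moved stays moved. The work goes in short steps, each a Python script; the robot and the scene stay as the last script left them, time stands still between calls to the robot, and variables do not carry over. Pictures are saved under pics/ and viewed, at most 10 in all, crops included, and the job is handed in when it is done.

```bash
mkdir -p pics; python3 - <<'E'
from bench import robot
import cv2
for n in("scene","top"):
    d=robot.get_image(n); cv2.imwrite(f"pics/{n}0.png",d["img"]); print({k:v for k,v in d.items() if k!="img"})
print(robot.current_t(), robot.current_eef_rot())
E
```

```text
{'fovy': 53.07945377668378, 'cx': 321.46608065314973, 'cy': 192.7671834929294, 'eye': array([866.34349407, 476.17793862, 754.58811404]), 'orientation': array([-2.45432967,  0.00548915,  2.52700537])}
{'fovy': 52.103844322779224, 'cx': 315.98731907548074, 'cy': 198.79185016696985, 'eye': array([ 378.5220713 ,   41.52022832, 1119.55283281]), 'orientation': array([-2.94755489, -0.0251772 , -1.54369582])}
0.1 [-3.14008248e+00 -3.03306024e-04  3.86838408e-01]
```

View pics/scene0.png

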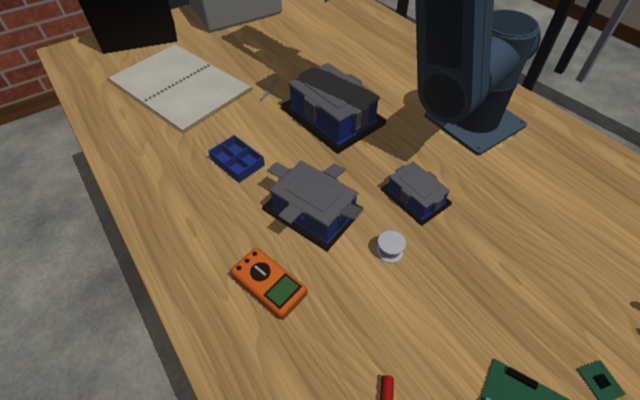

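View pics/top0.png

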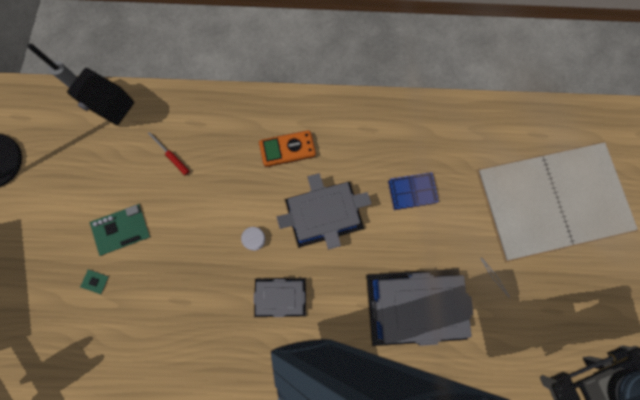

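The candidates are the small case at top (280,297), the large one at (420,305) and the middle-sized one at (325,213), which has its clips splayed open. The middle one fits, with the tray, spool and meter around it. I'll confirm it with an enlarged crop.

```bash
python3 - <<'E'
import cv2, numpy as np
a=cv2.imread("pics/top0.png")[165:257,265:385]; b=cv2.imread("pics/scene0.png")[150:255,250:370]
A=cv2.resize(a,None,fx=6.6,fy=6.6,interpolation=cv2.INTER_CUBIC)[:600]
A=cv2.resize(a,(780,598),interpolation=cv2.INTER_CUBIC)
cv2.imwrite("pics/topc.png",A)
cv2.imwrite("pics/scenec.png",cv2.resize(b,(684,598),interpolation=cv2.INTER_CUBIC))
E
```

```text
(no output)
```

View pics/topc.png

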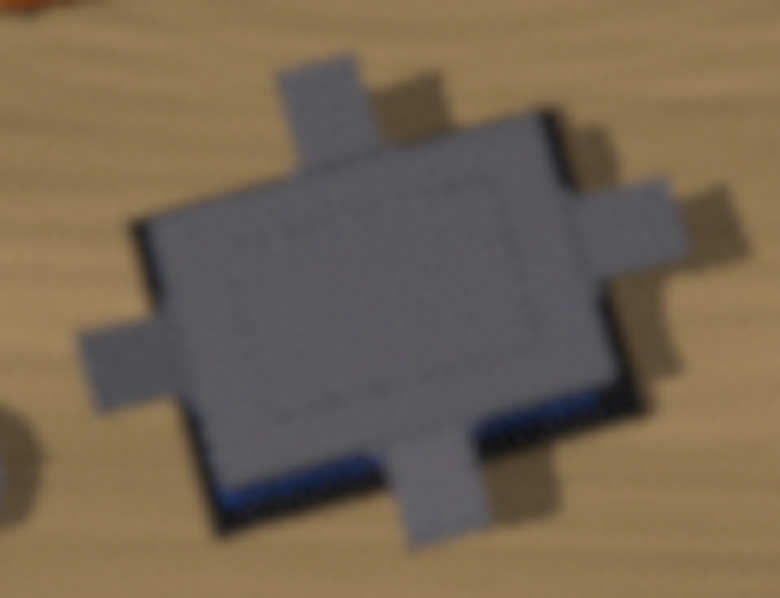

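View pics/scenec.png

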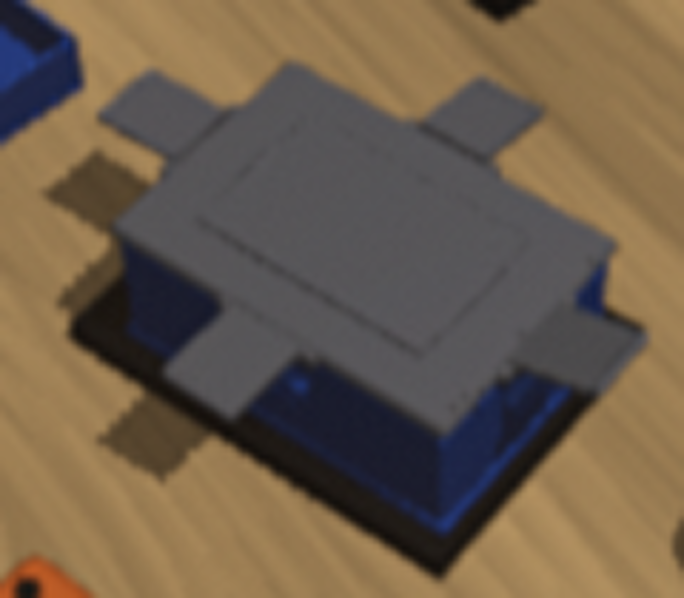

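This confirms the middle-sized case. In the top crop the lid corners are (150,222), (545,112), (618,380) and (222,490), and all four clips are splayed out. Next I fit the lid pose from both cameras.

```bash
cat > fit.py <<'E'
import numpy as np
from bench import robot
from scipy.optimize import least_squares
from scipy.spatial.transform import Rotation as R
def proj(d,P):
    f=200/np.tan(np.radians(d["fovy"])/2)
    p=(np.asarray(P)-d["eye"])@R.from_euler("xyz",d["orientation"]).as_matrix()
    return p[:,:2]/p[:,2:]*f+[d["cx"],d["cy"]]
if __name__=="__main__":
    T,S=robot.get_image("top"),robot.get_image("scene")
    t=np.array([(150,222),(545,112),(618,380),(222,490)])/6.5+[265,165]
    s=np.array([(612,245),(440,435),(115,225),(290,62)])/5.7+[250,150]
    L=np.array([(57,82),(57,-82),(-57,-82),(-57,82)])   # top order: TL=+x+y, TR=+x-y, BR=-x-y, BL=-x+y
    order=[3,0,1,2]                                      # scene order
    def P(v):
        c,n=np.cos(v[2]),np.sin(v[2]); return np.c_[L@np.array([[c,n],[-n,c]])+v[:2],np.full(4,v[3])]
    def e(v): p=P(v); return np.r_[proj(T,p)-t, proj(S,p[order])-s].ravel()
    r=least_squares(e,[400,40,.2,78]); print(r.x.round(3)); print(r.fun.round(1).reshape(-1,2).tolist())
    # bystander rough positions from the top view
    def ray(d,px,z):
        f=200/np.tan(np.radians(d["fovy"])/2)
        v=R.from_euler("xyz",d["orientation"]).apply([(px[0]-d["cx"])/f,(px[1]-d["cy"])/f,1]); return d["eye"]+v*(z-d["eye"][2])/v[2]
    c,n=np.cos(r.x[2]),np.sin(r.x[2])
    for k,px,z in(("spool",(253,238),38),("tray",(413,191),32),("tray near",(391,196),32),("meter",(288,149),42)):
        w=ray(T,px,z)[:2]-r.x[:2]; print(k,"in case frame",(w@np.array([[c,-n],[n,c]])).round(0))
    np.save("pose.npy",r.x)
    for yaw in r.x[2]+np.array([0,np.pi/2,np.pi,-np.pi/2]):
        q=robot.inverse_kinematics([*r.x[:2],110],[np.pi,0,yaw]); print(yaw.round(2),None if q is None else np.round(q,2))
E
python3 fit.py
```

```text
[ 5.54884e+02 -2.27200e+00  2.99000e-01  6.44990e+01]
[[0.4, -0.7], [-0.6, 0.2], [0.5, 0.1], [0.6, -0.1], [1.0, -0.0], [0.2, 0.2], [-1.0, 0.3], [0.6, -0.2]]
spool in case frame [-16. 199.]
tray in case frame [  -6. -252.]
tray near in case frame [  -3. -189.]
meter in case frame [196.  48.]
0.3 [-0.21  0.36  1.67 -0.    1.11  1.07]
1.87 [-0.21  0.36  1.67  0.    1.11 -0.5 ]
3.44 [-0.21  0.36  1.67  0.    1.11 -2.07]
-1.27 [-0.21  0.36  1.67 -0.    1.11  2.64]
```

```bash
cat > wr.py <<'E'
import numpy as np, cv2
from bench import robot
from fit import R
def wproj(d,P):
    f=200/np.tan(np.radians(d["fovy"])/2)
    p=(np.asarray(P,float)-d["eye"])@R.from_euler("xyz",d["orientation"]).as_matrix()
    rr=np.hypot(p[:,0],p[:,1]); th=np.arctan2(rr,p[:,2])
    return p[:,:2]/rr[:,None]*(th*f)[:,None]+[d["cx"],d["cy"]]
def world(v,u,w,z):
    c,n=np.cos(v[2]),np.sin(v[2]); return [v[0]+c*u-n*w, v[1]+n*u+c*w, z]
E
sed -i 's/r=least_squares(e,\[400,40,.2,78\])/z=77.5; r=least_squares(lambda v:e(np.r_[v,z]),[550,0,.3]); r.x=np.r_[r.x,z]/' fit.py
python3 fit.py; python3 - <<'E'
import numpy as np, cv2
from wr import *
v=np.load("pose.npy")
robot.move_ptp([*v[:2],250],[np.pi,0,v[2]]); robot.move_gripper(0)
d=robot.get_image("wrist"); im=d["img"].copy(); np.save("w.npy",d,allow_pickle=True)
print(robot.current_t(),{k:x for k,x in d.items() if k!="img"})
for z,col,(a,b) in((77.5,(0,255,0),(57,82)),(14,(0,0,255),(70,95))):
    p=wproj(d,[world(v,*q,z) for q in((a,b),(a,-b),(-a,-b),(-a,b))]); print(p.round(0).tolist())
    cv2.polylines(im,[p.round().astype(int)],True,col,1)
cv2.imwrite("pics/w1.png",im)
E
```

```text
[5.56574e+02 1.81100e+00 2.97000e-01 7.75000e+01]
[[-1.4, -2.4], [-1.6, -1.6], [-0.4, -1.2], [-1.1, -1.3], [1.9, -2.2], [0.7, -1.6], [-1.3, -2.0], [0.8, -2.7]]
spool in case frame [-19. 195.]
tray in case frame [  -8. -255.]
tray near in case frame [  -6. -193.]
meter in case frame [193.  44.]
0.3 [-0.2   0.37  1.67 -0.    1.11  1.08]
1.87 [-0.2   0.37  1.67  0.    1.11 -0.49]
3.44 [-0.2   0.37  1.67  0.    1.11 -2.06]
-1.27 [-0.2   0.37  1.67 -0.    1.11  2.65]
4.0167 {'fovy': 65.70646984690485, 'cx': 322.37510733632405, 'cy': 203.8665955959074, 'eye': array([634.65985965,  26.48976984, 415.28343036]), 'orientation': array([ 2.84563289e+00,  6.31738237e-04, -1.27365132e+00])}
[[249.0, 136.0], [397.0, 136.0], [392.0, 233.0], [255.0, 233.0]]
[[250.0, 123.0], [396.0, 123.0], [391.0, 224.0], [256.0, 224.0]]
```

View pics/w1.png

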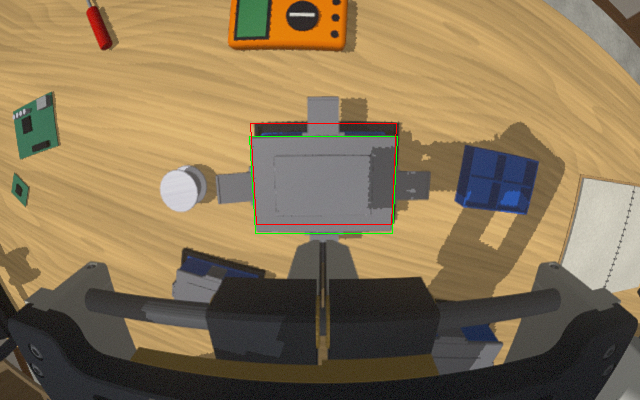

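The overlay fits within about 1 mm. Green lid edges fall at x≈250 and 397, y≈136 and 233, the clips are centred on the sides, and there's room beside the spool (182,190) and tray (497,180). Next I press the lid.

```bash
python3 - <<'E'
from wr import *
v=np.load("pose.npy"); o=[np.pi,0,v[2]]
robot.move_linear([*v[:2],90],speed=120); print(robot.current_contact_force())
print(robot.move_linear([*v[:2],70],speed=5,f_stop=5), robot.current_tcp_pos(), robot.current_contact_force())
print(robot.move_linear([*v[:2],70],speed=5,f_stop=7), robot.current_tcp_pos(), robot.current_contact_force(),robot.current_t())
E
```

```text
[-0.07870176 -0.31710712  0.30112127]
True [556.53772385   1.82176244  79.04875813] [-0.89643719  0.40035819  5.36729473]
True [556.61583875   1.79607384  74.58210428] [-2.37430539  0.03029203  7.9248158 ] 8.7917
```

```bash
python3 - <<'E'
from wr import *
v=np.load("pose.npy")
f=lambda:robot.current_contact_force()
print(f(),robot.current_tcp_pos()[2])
for i in range(12):
    z=robot.current_tcp_pos()[2]
    r=robot.move_linear([*v[:2],74.4-.2*i],speed=4); F=f(); print(r,robot.current_tcp_pos()[2].round(2),F.round(1))
    if F[2]>11.5: break
robot.move_linear([*v[:2],85],speed=60); print(f(),robot.current_t())
E
```

```text
[-2.37430539  0.03029203  7.9248158 ] 74.58210427897032
False 74.98 [-1.   0.3  5.7]
False 74.9 [-2.8 -0.1  5.8]
False 74.8 [-2.2  0.1  7.5]
False 74.69 [-2.3  0.1  8.1]
False 74.59 [-3.6  0.3  8.7]
False 74.51 [-3.1  0.7  9.4]
False 74.43 [-2.5 -0.4 10.1]
False 74.31 [-3.2  0.8 11. ]
False 74.22 [-3.4  0.1 11.2]
False 74.12 [-4.7  0.9 12.7]
[-0.04528027  0.50373538 -1.32805688] 11.7583
```

Above 7 N the force rises at the foam rate of 8 N/mm, so the lid is home. I'll do one clip first (back).

```bash
cat > clip.py <<'E'
from wr import *
v=np.load("pose.npy")
def clip(side):
    ang,hinge={"back":(0,60),"front":(np.pi,60),"left":(np.pi/2,85),"right":(-np.pi/2,85)}[side]
    o=[np.pi,0,v[2]+(0 if hinge==60 else np.pi/2)]
    a=v[2]+ang; n=np.array([np.cos(a),np.sin(a)])
    P=lambda u,z:[*(v[:2]+u*n),z]
    robot.move_ptp(P(hinge+30,125),o)
    robot.move_linear(P(hinge+30,98),speed=120)
    for th,s in((1.5,22),(1.2,26),(.9,31),(.6,37),(.35,44)):
        u=hinge+5*np.cos(th)+s*np.sin(th)+7.5; z=69+5*np.sin(th)-s*np.cos(th)
        r=robot.move_linear(P(u,z),speed=50,f_stop=9)
        if r: print("blocked",th,u,z,robot.current_tcp_pos(),robot.current_contact_force()); return False
    robot.move_linear(P(u,27),speed=40,f_stop=9)
    r=robot.move_linear(P(hinge+8,27),speed=5,f_stop=12.8)
    f=robot.current_contact_force()
    print(side,r,"u",((robot.current_tcp_pos()[:2]-v[:2])@n-hinge).round(2),"F",f.round(1))
    robot.move_linear(P(hinge+32,40),speed=100)
    robot.move_linear(P(hinge+32,110),speed=150)
    print(robot.current_t()); return r
E
python3 -c "
from clip import *
clip('back')
robot.move_ptp([*v[:2],250],[np.pi,0,v[2]])
d=robot.get_image('wrist'); cv2.imwrite('pics/w2.png',cv2.resize(d['img'][80:280,160:460],(750,500)))
print(robot.current_t())"
```

```text
back True u 14.19 F [2.  1.3 0.8]
18.7333
19.4917
```

View pics/w2.png

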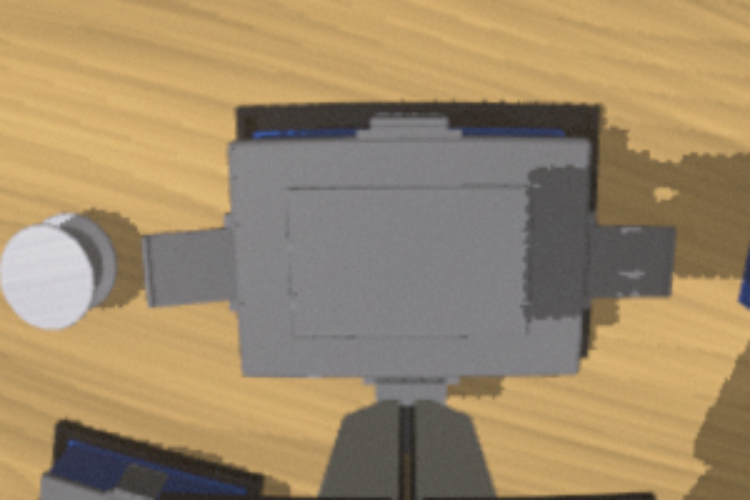

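The back clip is folded down in the picture, around (410,125), but the snap isn't certain. I'll push it again and log the force against position.

```bash
cat >> clip.py <<'E'
def probe(side,lo=10.5,hi=17.,fmax=12.3,step=.4):
    ang,hinge={"back":(0,60),"front":(np.pi,60),"left":(np.pi/2,85),"right":(-np.pi/2,85)}[side]
    o=[np.pi,0,v[2]+(0 if hinge==60 else np.pi/2)]
    a=v[2]+ang; n=np.array([np.cos(a),np.sin(a)]); P=lambda u,z:[*(v[:2]+u*n),z]
    robot.move_ptp(P(hinge+32,110),o); robot.move_linear(P(hinge+32,27),speed=150); robot.move_linear(P(hinge+hi,27),speed=80)
    f0=robot.current_contact_force()[:2]@n; log=[]
    for u in np.arange(hi-step,lo,-step):
        r=robot.move_linear(P(hinge+u,27),speed=8,f_stop=12.8)
        F=robot.current_contact_force()[:2]@n-f0; log.append((round(float((robot.current_tcp_pos()[:2]-v[:2])@n-hinge),2),round(float(F),1)))
        if r or F>fmax: break
    print(side,r,log)
    robot.move_linear(P(hinge+32,40),speed=150); robot.move_linear(P(hinge+32,110),speed=200); print(robot.current_t())
E
python3 -c "
from clip import *
probe('back')"
```

```text
back False [(17.02, -1.4), (16.22, 0.1), (15.78, -0.1), (15.38, -0.0), (14.97, -0.2), (14.56, 0.1), (14.18, 0.5), (14.01, 0.9), (13.96, 2.7), (13.94, 4.7), (13.95, 5.9), (13.97, 7.0), (13.93, 8.5), (13.93, 9.6), (13.94, 10.4), (13.94, 11.9)]
26.05
```

The contact is rigid at u=13.95 with no travel up to 12 N, so the back clip is on its stop. I'll do the other three now.

```bash
python3 -c "
from clip import *
for s in('left','front','right'):
    if not clip(s): break
"
```

```text
left True u 13.46 F [0.8 0.4 0.5]
33.9333
front True u 14.96 F [ 0.5 -0.3 -0.7]
41.5167
right True u 15.31 F [ 0.8 -1.3  1.6]
49.325
```

```bash
python3 -c "
from clip import *
probe('right',hi=17.3,step=.6,fmax=10)
"
```

```text
right False [(16.84, 1.1), (16.18, 0.4), (15.47, -0.2), (15.18, 2.2), (15.09, 5.4), (15.05, 7.7), (15.07, 9.4), (15.05, 11.0)]
53.4167
```

The right clip is rigid on its stop at 15.05. Same check on the front one, then a look.

```bash
python3 -c "
from clip import *
probe('front',hi=17.3,step=.6,fmax=10)
robot.move_ptp([*v[:2],250],[np.pi,0,v[2]])
d=robot.get_image('wrist'); S=robot.get_image('scene'); cv2.imwrite('pics/w3.png',np.hstack([cv2.resize(d['img'][100:260,220:420],(400,320)),cv2.resize(S['img'][150:255,240:371],(400,320))]))
print(robot.current_t())"
```

```text
front False [(16.85, -0.6), (16.14, -0.8), (15.5, 0.2), (14.84, -0.5), (14.47, -0.3), (14.4, 5.3), (14.38, 6.9), (14.41, 9.5), (14.42, 10.4)]
58.9667
59.775
```

View pics/w3.png

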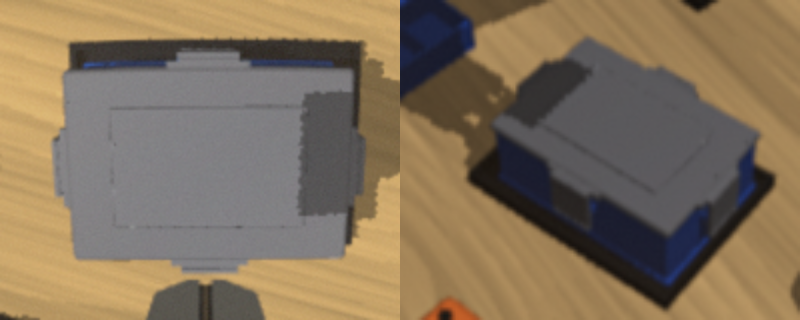

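All four clips lie flat. In the wrist half they show at (208,60), (58,165), (208,265) and (358,170), and in the scene half the visible ones are flush with the walls. The left stop position (13.5) also agrees with the others: opposite pairs sum to about 28.4.

```bash
python3 -c "
from bench import robot
print(robot.hand_in(), robot.current_t())"
```

```text
the job is handed in; nothing more can be done
the job is handed in; nothing more can be done
```

I pressed the lid home and folded down all four clips on the middle-sized case, then handed the job in at about 60 s of 72 s (no verdict was shown). Force checks found the back, front and right clips rigid on their stops; the left clip I judged from its stop position and the final picture.

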